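# Tip a scoop of limes into their pan

## Task

Pick up the loaded flat scoop by its handle and carry it level, without spilling a lime, to the steel pan that already holds limes (not the one with garlic), and tip all four limes into it. Then lay the empty scoop down flat, right way up, with its blade on the yellow mat in the black tray, let go of it, and leave everything else on the bench where it stands.

Things in the scene. Friction and masses are not known exactly. Their poses are not given: they have to be found in the camera images.
- scoop: loose flat steel scoop, 0.28 kg, on the white board with four limes in it. Origin: centre of the blade's underside; +x to its open lip, +z up. Blade 130 long (x -65 to 65), 116 wide, floor 2.5 thick; side walls 38 high at the back, falling to 10 at the lip; back wall 42 high. Black flat-sided handle behind, 20 wide (y), z 30 to 50, x from -82 to -187, clear of the board beneath
- scoop_grip (a point): middle of the near half of the scoop's black handle, where to pinch it across its 20 mm width (fingers closing along the scoop's y): at x = -122, y = 0, z = 40 in the scoop's frame; axes as the scoop's. 57 behind the blade's back wall
- scoop_lip (a point): middle of the scoop's open front edge, on the underside (x = 65, y = 0, z = 0 in the scoop's frame)
- scoop_heel (a point): middle of the back edge of the scoop's blade, on the underside (x = -65, y = 0, z = 0 in the scoop's frame)
- lime1: small green lime lying loose in the scoop, 42 long and 36 across, about 30 g; origin at its centre, x along its length. It sits still on a level blade, begins to roll when the blade is tipped by some 8 to 15 degrees, and rolls out over the lip by 25 to 40
- lime2: small green lime lying loose in the scoop, 42 long and 36 across, about 30 g; origin at its centre, x along its length. It sits still on a level blade, begins to roll when the blade is tipped by some 8 to 15 degrees, and rolls out over the lip by 25 to 40
- lime3: small green lime lying loose in the scoop, 42 long and 36 across, about 30 g; origin at its centre, x along its length. It sits still on a level blade, begins to roll when the blade is tipped by some 8 to 15 degrees, and rolls out over the lip by 25 to 40
- lime4: small green lime lying loose in the scoop, 42 long and 36 across, about 30 g; origin at its centre, x along its length. It sits still on a level blade, begins to roll when the blade is tipped by some 8 to 15 degrees, and rolls out over the lip by 25 to 40
- lime_pan: open steel pan, fixed on the bench, with an open layer of seven limes (fixed, 38 high) on its floor; 162 (x) by 176 (y) over its flange, mouth 138 by 152, rim 65 above the bench. Origin: centre of its underside, on the bench; z up. It stands beside an equal pan of garlic, one nearer the robot than the other, either way round
- garlic_pan: the equal steel pan (162 by 176, rim 65 high), fixed, filled with white garlic bulbs: the wrong one. Origin: centre of its underside
- tray: black tray, fixed on the bench, 200 (x) by 300 (y), rim 14 high and 6 wide, lined with a ribbed yellow mat 184 by 284 whose top is 8 above the bench. Origin: centre of its underside, on the bench; y along its length. It and the chopping board lie one behind the other; which is nearer the robot varies
- board: white chopping board, fixed on the bench, 200 (x) by 300 (y) by 15 thick, under the scoop at the start. Origin: centre of its underside; y along its length
- pepper_mill: bystander: dark wooden pepper mill, 54 across, 150 high, loose; origin at the centre of its foot
- sauce_bottle: bystander: green sauce bottle with a red cap, 52 across, 150 high, loose; origin at the centre of its foot
- sauce_dish: bystander: small white dish, 76 across, 30 high, loose; origin at the centre of its foot
- spice_jar: bystander: amber jar with a black lid, 56 across, 90 high, loose; origin at the centre of its foot
- spoon: bystander: spoon 190 long lying on the bench, loose; origin on its underside, x along its length
Not all that is in view belongs to the job. What is shaped like the lime4 but white is not meant. Leave any red look-alike of the lime1 alone.

How it is judged:
On the way, in this order (a step that is already met when the one before it is completed fails the run):
1. the scoop is lifted clear of the board (its underside more than 55 mm above the bench), level within 0.2 rad, with all four limes in it (height (world z) of scoop above 0.055 m and angle between scoop's own z axis and vertical below 0.2 rad and x of lime1 in the frame of scoop between -0.07 and 0.08 m and y of lime1 in the frame of scoop between -0.062 and 0.062 m and z of lime1 in the frame of scoop between 0 and 0.075 m and x of lime2 in the frame of scoop between -0.07 and 0.08 m and y of lime2 in the frame of scoop between -0.062 and 0.062 m and z of lime2 in the frame of scoop between 0 and 0.075 m and x of lime3 in the frame of scoop between -0.07 and 0.08 m and y of lime3 in the frame of scoop between -0.062 and 0.062 m and z of lime3 in the frame of scoop between 0 and 0.075 m and x of lime4 in the frame of scoop between -0.07 and 0.08 m and y of lime4 in the frame of scoop between -0.062 and 0.062 m and z of lime4 in the frame of scoop between 0 and 0.075 m), for 0.2 s.
2. all four limes lie within the lime pan's mouth, their centres no higher than 75 mm above the bench (x of lime1 in the frame of lime_pan between -0.072 and 0.072 m and y of lime1 in the frame of lime_pan between -0.079 and 0.079 m and z of lime1 in the frame of lime_pan between 0 and 0.075 m and x of lime2 in the frame of lime_pan between -0.072 and 0.072 m and y of lime2 in the frame of lime_pan between -0.079 and 0.079 m and z of lime2 in the frame of lime_pan between 0 and 0.075 m and x of lime3 in the frame of lime_pan between -0.072 and 0.072 m and y of lime3 in the frame of lime_pan between -0.079 and 0.079 m and z of lime3 in the frame of lime_pan between 0 and 0.075 m and x of lime4 in the frame of lime_pan between -0.072 and 0.072 m and y of lime4 in the frame of lime_pan between -0.079 and 0.079 m and z of lime4 in the frame of lime_pan between 0 and 0.075 m), for 0.2 s.
At the end, for the whole second after the job is handed in: all four limes rest in the lime pan (centres inside its mouth, at most 75 mm above the bench); the scoop rests flat and right way up (within 0.1 rad) on the mat: middles of lip, back edge and blade inside the mat outline, underside 4 to 13 mm above the bench (mat top: 8) (all of step 2 and linear speed of each of lime1, lime2, lime3, lime4 below 0.05 m/s and angle between scoop's own z axis and vertical below 0.1 rad and x of scoop_lip in the frame of tray between -0.094 and 0.094 m and y of scoop_lip in the frame of tray between -0.144 and 0.144 m and z of scoop_lip in the frame of tray between 0.004 and 0.013 m and x of scoop_heel in the frame of tray between -0.094 and 0.094 m and y of scoop_heel in the frame of tray between -0.144 and 0.144 m and z of scoop_heel in the frame of tray between 0.004 and 0.013 m and x of scoop in the frame of tray between -0.094 and 0.094 m and y of scoop in the frame of tray between -0.144 and 0.144 m and z of scoop in the frame of tray between 0.004 and 0.013 m and linear speed of scoop below 0.03 m/s); the robot touches nothing.
It fails at once if a lime is spilled: it is neither in the scoop nor over or in the lime pan ((not (x of lime1 in the frame of scoop between -0.07 and 0.08 m and y of lime1 in the frame of scoop between -0.062 and 0.062 m and z of lime1 in the frame of scoop between 0 and 0.075 m) and not (x of lime1 in the frame of lime_pan between -0.085 and 0.085 m and y of lime1 in the frame of lime_pan between -0.092 and 0.092 m and z of lime1 in the frame of lime_pan between 0 and 0.45 m)) or (not (x of lime2 in the frame of scoop between -0.07 and 0.08 m and y of lime2 in the frame of scoop between -0.062 and 0.062 m and z of lime2 in the frame of scoop between 0 and 0.075 m) and not (x of lime2 in the frame of lime_pan between -0.085 and 0.085 m and y of lime2 in the frame of lime_pan between -0.092 and 0.092 m and z of lime2 in the frame of lime_pan between 0 and 0.45 m)) or (not (x of lime3 in the frame of scoop between -0.07 and 0.08 m and y of lime3 in the frame of scoop between -0.062 and 0.062 m and z of lime3 in the frame of scoop between 0 and 0.075 m) and not (x of lime3 in the frame of lime_pan between -0.085 and 0.085 m and y of lime3 in the frame of lime_pan between -0.092 and 0.092 m and z of lime3 in the frame of lime_pan between 0 and 0.45 m)) or (not (x of lime4 in the frame of scoop between -0.07 and 0.08 m and y of lime4 in the frame of scoop between -0.062 and 0.062 m and z of lime4 in the frame of scoop between 0 and 0.075 m) and not (x of lime4 in the frame of lime_pan between -0.085 and 0.085 m and y of lime4 in the frame of lime_pan between -0.092 and 0.092 m and z of lime4 in the frame of lime_pan between 0 and 0.45 m))).
It fails at once if the scoop, with limes still to deliver, is tilted more than 0.35 rad away from the lime pan (its lip more than 170 mm from the pan's centre) (angle between scoop's own z axis and vertical above 0.35 rad and horizontal distance between scoop_lip and lime_pan above 0.17 m and not ((x of lime1 in the frame of lime_pan between -0.072 and 0.072 m and y of lime1 in the frame of lime_pan between -0.079 and 0.079 m and z of lime1 in the frame of lime_pan between 0 and 0.075 m) and (x of lime2 in the frame of lime_pan between -0.072 and 0.072 m and y of lime2 in the frame of lime_pan between -0.079 and 0.079 m and z of lime2 in the frame of lime_pan between 0 and 0.075 m) and (x of lime3 in the frame of lime_pan between -0.072 and 0.072 m and y of lime3 in the frame of lime_pan between -0.079 and 0.079 m and z of lime3 in the frame of lime_pan between 0 and 0.075 m) and (x of lime4 in the frame of lime_pan between -0.072 and 0.072 m and y of lime4 in the frame of lime_pan between -0.079 and 0.079 m and z of lime4 in the frame of lime_pan between 0 and 0.075 m))).
It fails at once if the scoop is let fall: out of the fingers and moving faster than 0.5 m/s (contact force between the fingers and scoop below 0.05 N and linear speed of scoop above 0.5 m/s).
It fails at once if a bystander (pepper mill, sauce bottle, dish, spice jar, spoon) is moved more than 25 mm (distance of any of pepper_mill, sauce_bottle, sauce_dish, spice_jar, spoon from where it was at the start of the episode above 0.025 m).
It also fails if it takes over 58 s, if anything falls off the work surface, if the arm or the gripper's body presses on something with over 40 N, if the wrist force passes 120 N, or if a joint passes its speed limit or range.

## Robot

A 7-joint arm with a two-finger parallel gripper is mounted at the origin on the work surface. World frame = base frame: x ahead of the robot, y to its left, z up, the work surface at z = 0. Lengths are in m, angles in rad, forces in N, time in s.
With the tool pointing down it reaches from about 0.4 to 0.85 m from the base axis. Payload 4.5 kg.
Tool frame: the origin (TCP) lies midway between the tips of the shut fingers; the grasp point (between the pads) lies 19 mm behind it; z points along the fingers, y is the direction in which the jaws open and shut (so a half turn about z gives the same grasp; the last joint's range is limited). The gripper opens to 88 mm and grips with 3 to 60 N. Pads are 18 mm wide; open, the fingers measure 123 mm over their backs; the gripper's body (75 mm by 187 mm) begins 45 mm behind the grasp point.
Start: joints at [1.307, 0.689, -0.195, 1.565, 0.157, 0.902, -0.215], TCP at [0.183, -0.598, 0.239] pointing down, gripper open.
Joint ranges: [-3.01, 3.01], [-0.46, 2.08], [-1.47, 1.51], [0.13, 2.56], [-1, 4.14], [0.04, 2.09], [-2.66, 2.66]. Speed limits (rad/s): [2.57, 2.57, 3.14, 3.14, 3.14, 3.14, 3.14].

## Interface

Orientations are given as a unit quaternion [x, y, z, w].
In Python, from plant import r gives the robot as it stands. The module is installed in compiled form; this text tells all that it offers.
- The arm moves only by the shell command python3 -m jog 'ROWS' [FORCE]. ROWS is JSON, a list of rows, each an object with "translation": the shift along the tool's x, y, z in units of 40 mm (1.0 is 40 mm), a list of three; "twist": the turn about the tool's z in units of 6 degrees (1.0 is 6 degrees); "claw": the opening in per cent of the stroke, from 0 (shut) to 100 (fully open). A call has 1 to 20 rows; each row shifts and turns the commanded pose from where the row before left it, along the tool's axes as they then stand; what a row does not reach is not made up. A row lasts 1/12 s, in which the tool goes at most 41.7 mm and 7.16 degrees, less where a joint would pass 70% of its speed; a pose out of reach is approached as far as the arm can. A call is refused whole if a number of a shift passes 1 or a number of a turn 1, either way. A call with a gripper value outside its range is refused whole. The fingers move at their own pace and stop on an object; FORCE is the grip in N (left out, the last holds). Time passes only in rows, so rows that do not move let the fingers close. It gives the time, the measured TCP pose, the force and the opening at its end, in the units of the state.
- r.get_state(): the state, without advancing time (a new reading comes with each control period).
- r.snapshot(name): name is "scene" or "top"; returns a dict with "img" (480x640x3 uint8, red, green, blue), "fx", "fy", "cx", "cy" (pixels), "origin" and "rotation" of the camera in the world. Camera axes: x right, y up, looking along -z (the intrinsics and any distortion apply to the point x, -y, -z); pixel columns grow to the right and rows downward; lengths in m; the calibration is good to about 2 mm. A picture is of the moment at which its call begins. There is no depth.
- r.finish_job(): hands the job in, once; it reports no verdict.
Trained networks look in the newest picture that a camera, given by its name, has taken for a name from the list of things; names that differ only in an ending like _2 or _b are one class to them, and where a whole thing is asked for, a point or a joint stands for the part that bears it (a point fixed in the world has none). Each returns a list of dicts, best first, with "confidence" (0 to 1); they miss things now and then, are a little off and sometimes report something else, mostly with a low value. They report only what shows in the picture. A call takes as long as a camera call. They do not tell look-alikes from the thing itself.
- r.spot_in(label, camera): "rect" ([left, top, right, bottom] in pixels, round what is visible of it).
- r.spot_point(label, camera): "location" ([row, column] in pixels: a listed point, or the origin of a listed thing).
The state is a dict: "clock": time; "q": joint angles; "qd": joint speeds; "joint_torque": joint torques, N m; "tool_pos": TCP position; "eef_rot": TCP orientation; "contact_force": force on the tool from outside, world axes, zero at the start; "moment": the same for the moment, N m; "opening": opening from 0.0 (shut) to 1.0 (fully open).
Only numpy, scipy, OpenCV 4.12 (cv2) and the standard library are available. Lean on these libraries where they do the work, as an engineer would, in place of code of your own. Each camera call takes 0.05 s, during which the arm holds its last target. There are 200 camera calls.

## Working session

There is one attempt and no reset: what is moved stays moved. The work goes in short steps, Python scripts to look and compute and a shell command to move; the robot and the scene stay as the last step left them, time stands still between calls to the robot, and variables do not carry over. Pictures are saved under pics/ and viewed, about 8 in all and at most 12, crops included, and the job is handed in when it is done.

```bash
mkdir -p pics; cat > h.py <<'E'
from plant import r
import numpy as np, cv2
from scipy.spatial.transform import Rotation as R
def ray(s,row,col):
    d=np.array([(col-s["cx"])/s["fx"],-(row-s["cy"])/s["fy"],-1.0])
    return np.array(s["origin"]),np.array(s["rotation"])@d
def at(s,row,col,z):
    o,d=ray(s,row,col); return o+d*(z-o[2])/d[2]
def px(s,p):
    c=np.array(s["rotation"]).T@(np.array(p)-np.array(s["origin"]))
    return s["cy"]+s["fy"]*c[1]/c[2], s["cx"]-s["fx"]*c[0]/c[2]
def snap(c,f=None):
    s=r.snapshot(c)
    if f: cv2.imwrite("pics/"+f,s["img"][:,:,::-1])
    return s
E
python3 - <<'E'
from h import *
for c in("scene","top"):
    s=snap(c,c+"0.png"); print(c,{k:v for k,v in s.items() if k!="img"})
    for n,z in dict(scoop=.015,scoop_grip=.055,scoop_lip=.015,scoop_heel=.015,lime1=.035,lime_pan=0,garlic_pan=0,tray=0,board=0,pepper_mill=0,sauce_bottle=0,sauce_dish=0,spice_jar=0,spoon=0).items():
        for d in r.spot_point(n,c)[:5 if n=="lime1" else 2]:
            print(n,round(d["confidence"],2),np.round(d["location"]),np.round(at(s,*d["location"],z)[:2],3))
print(r.get_state())
E
```

```text
scene {'fx': 576.1040423521149, 'fy': 576.1040423521149, 'cx': 317.61658618755655, 'cy': 235.85714178385342, 'origin': array([ 1.38753922, -0.67873513,  0.85804068]), 'rotation': array([0.40263943, 0.17967969, 0.36204045, 0.82129374])}Traceback (most recent call last):
  File "<stdin>", line 6, in <module>
  File "h.py", line 8, in at
    o,d=ray(s,row,col); return o+d*(z-o[2])/d[2]
        ~~~^^^^^^^^^^^
  File "h.py", line 6, in ray
    return np.array(s["origin"]),np.array(s["rotation"])@d
                                 ~~~~~~~~~~~~~~~~~~~~~~~^~
ValueError: matmul: Input operand 1 has a mismatch in its core dimension 0, with gufunc signature (n?,k),(k,m?)->(n?,m?) (size 3 is different from 4)
```

Rotation is a quaternion.

```bash
sed -i 's/s=r.snapshot(c)/s=r.snapshot(c); s["rotation"]=R.from_quat(s["rotation"]).as_matrix()/' h.py
python3 - <<'E'
from h import *
for c in("scene","top"):
    s=snap(c,c+"0.png"); print(c,s["origin"])
    for n,z in dict(scoop=.015,scoop_grip=.055,scoop_lip=.015,scoop_heel=.015,lime1=.035,lime_pan=0,garlic_pan=0,tray=0,board=0,pepper_mill=0,sauce_bottle=0,sauce_dish=0,spice_jar=0,spoon=0).items():
        for d in r.spot_point(n,c)[:6 if n=="lime1" else 2]:
            print(n,round(d["confidence"],2),np.round(d["location"]),np.round(at(s,*d["location"],z)[:2],3))
print(r.get_state())
E
```

```text
scene [ 1.38753922 -0.67873513  0.85804068]
scoop 0.91 [274. 292.] [ 0.643 -0.079]
scoop_grip 0.77 [284. 244.] [ 0.633 -0.202]
scoop_grip 0.69 [303. 272.] [ 0.716 -0.193]
scoop_lip 0.78 [268. 318.] [ 0.665 -0.024]
scoop_heel 0.78 [285. 265.] [ 0.629 -0.147]
lime1 0.75 [331. 340.] [ 0.848 -0.135]
lime1 0.72 [268. 278.] [ 0.624 -0.104]
lime1 0.68 [275. 392.] [0.807 0.061]
lime1 0.6 [258. 299.] [ 0.63  -0.048]
lime1 0.54 [240. 326.] [0.623 0.039]
lime1 0.46 [281. 289.] [ 0.672 -0.114]
lime_pan 0.97 [224. 396.] [0.66  0.245]
lime_pan 0.44 [276. 391.] [0.782 0.09 ]
garlic_pan 0.56 [176. 350.] [0.422 0.319]
tray 0.9 [260. 188.] [ 0.427 -0.215]
pepper_mill 0.26 [223. 395.] [0.657 0.245]
sauce_bottle 0.9 [314. 102.] [ 0.456 -0.441]
sauce_bottle 0.65 [161. 401.] [0.465 0.486]
sauce_dish 0.91 [205. 294.] [0.425 0.112]
spice_jar 0.78 [360. 131.] [ 0.609 -0.456]
spoon 0.71 [162. 400.] [0.468 0.48 ]
top [0.33690394 0.01989398 1.31752929]
scoop 0.61 [230. 358.] [ 0.648 -0.086]
scoop_grip 0.69 [237. 405.] [ 0.617 -0.214]
scoop_lip 0.74 [236. 348.] [ 0.629 -0.056]
scoop_lip 0.55 [227. 338.] [ 0.655 
[... 851 characters left out ...]
-0.224]
{'clock': 1.6, 'q': array([ 1.30679726,  0.68910805, -0.19459916,  1.56531543,  0.15731584,
        0.90251732, -0.21510438]), 'qd': array([-0.00016015,  0.00136984,  0.00078875,  0.00070739,  0.0001056 ,
       -0.00094583, -0.0007106 ]), 'joint_torque': array([ 1.59025412e-04, -5.27480578e+01, -1.26704928e+00, -1.53741252e+01,
       -5.19501872e-02, -7.10418899e-04,  3.06827519e-05]), 'tool_pos': array([ 0.18340679, -0.59749323,  0.23873354]), 'eef_rot': array([ 9.88932776e-01,  1.48364293e-01, -2.88497168e-07,  1.93074331e-05]), 'contact_force': array([ 0.66432171, -0.94332296,  0.72615698]), 'moment': array([-0.00075837, -0.00901161,  0.01653171]), 'opening': 0.9992088521876777}
```

View pics/top0.png

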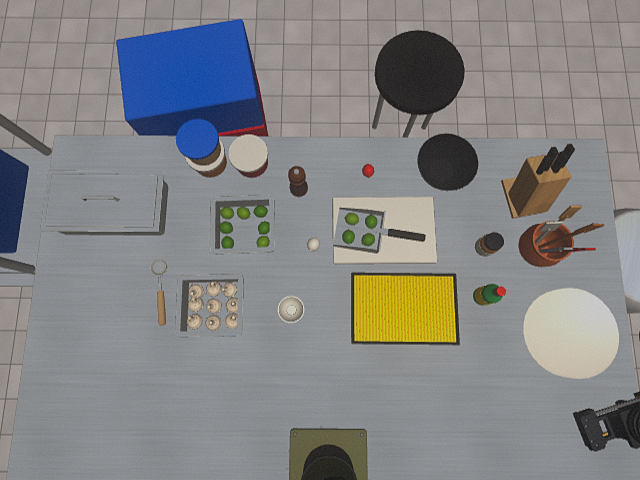

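View pics/scene0.png

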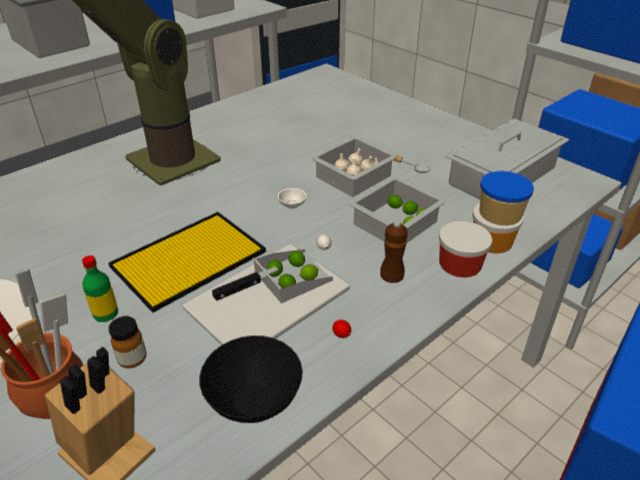

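The top view shows the scoop on the board, with the blade at about (358,230), the handle running to (425,238), and the lip facing left towards +y.

- **Pans:** there are two candidates. The one at (243,224) holds limes and is the target. The one at (212,305) holds garlic and is the wrong one.
- **Look-alikes to leave alone:** a white one at (313,243) and a red one at (368,170).
- **Tray:** at (405,309).

Next I'll refine the scoop pose and pan centre, and check both on one crop with the model drawn over it.

```bash
python3 - <<'E'
from h import *
from scipy.optimize import least_squares
S={c:snap(c) for c in("scene","top")}
out={}
for c,(a,b,l,rr) in dict(top=(224,246,384,432),scene=(270,303,208,265)).items():
    im=S[c]["img"][a:b,l:rr]; m=(im.max(2)<70).astype(np.uint8)
    n,lab,st,ce=cv2.connectedComponentsWithStats(m); i=1+st[1:,4].argmax()
    p=np.argwhere(lab==i)+[a,l]; mu=p.mean(0); u=np.linalg.svd(p-mu,full_matrices=False)[2][0]
    t=(p-mu)@u; out[c]=(mu,u,t.min(),t.max()); 
    e=[mu+u*t.min(),mu+u*t.max()]; print(c,st[i],mu,u,e,[at(S[c],*q,.060)[:2] for q in e])
mu=at(S["top"],*out["top"][0],.060); print("handle centre top",mu, "scene",at(S["scene"],*out["scene"][0],.055))
q=[at(S["top"],*(out["top"][0]+k*out["top"][1]),.06) for k in(-18,18)]
d=q[0]-q[1]; 
if d[1]<0:d=-d
yaw=np.arctan2(d[1],d[0]); print("yaw deg",np.degrees(yaw))
h=np.array([np.cos(yaw),np.sin(yaw)]); o=mu[:2]+h*.1345; print("origin",o,"grip-130",o-h*.130)
def W(x,y,z): return [*(o+h*x+np.array([-h[1],h[0]])*y),z+.015]
im=S["top"]["img"][:,:,::-1].copy()
big=cv2.resize(im[180:280,190:440],None,fx=3.2,fy=3.2,interpolation=cv2.INTER_CUBIC)
def pt(P): a,b=px(S["top"],P); return int((b-190)*3.2),int((a-180)*3.2)
def poly(Ps,c): cv2.polylines(big,[np.array([pt(P) for P in Ps])],True,c,1)
poly([W(-65,0,0) for _ in[0]],(0,0,255)) if 0 else None
poly([W(.065,.058,.01),W(-.065,.058,.038),W(-.065,-.058,.038),W(.065,-.058,.01)],(0,0,255))
poly([W(-.082,.01,.05),W(-.187,.01,.05),W(-.187,-.01,.05),W(-.082,-.01,.05)],(255,0,255))
P=np.array([.651,.240]); poly([[*(P+[sx*.081,sy*.088]),.065] for sx,sy in((1,1),(1,-1),(-1,-1),(-1,1))],(0,0,255))
T=np.array([.421,-.211]);
cv2.imwrite("pics/crop.png",big)
# tray from yellow, pans from rects
y=cv2.inRange(cv2.cvtColor(S["top"]["img"],cv2.COLOR_RGB2HSV),(20,150,120),(35,255,255)); y[:260]=0;y[350:]=0
b=cv2.boundingRect(y[:,340:470]); l,t=b[0]+340,b[1]
print("mat",[at(S["top"],*q,.008)[:2] for q in((t-.5,l-.5),(t+b[3]-.5,l+b[2]-.5))], cv2.minAreaRect(cv2.findNonZero(y[:,340:470])))
for n in("lime_pan","garlic_pan"):
  for dd in r.spot_in(n,"top")[:2]:
    L,t,Rr,B=dd["rect"]; print(n,dd["confidence"],dd["rect"],at(S["top"],t,L,.065)[:2],at(S["top"],B,Rr,.065)[:2])
E
```

```text
top [  4   5  37  12 250] [234.508 405.74 ] [0.15895493 0.98728584] [array([231.6100895 , 387.74077247]), array([237.48711188, 424.24357792])] [array([ 0.6316078 , -0.16605941]), array([ 0.61535339, -0.26817167])]
scene [  5   2  48  28 521] [285.73512476 236.27639155] [-0.38463263  0.92306974] [array([295.51784746, 212.79909254]), array([276.07909391, 259.44964612])] [array([ 0.62398072, -0.27088833]), array([ 0.64082977, -0.16626172])]
handle centre top [ 0.62358273 -0.21647391  0.06      ] scene [ 0.62756449 -0.21637244  0.055     ]
yaw deg 80.95543748252054
origin [ 0.64472648 -0.08364623] grip-130 [ 0.62429014 -0.21202986]
mat [array([ 0.51665378, -0.07232767]), array([ 0.33052612, -0.35512448])] ((64.5, 308.0), (66.0, 101.0), 90.0)
lime_pan 0.71 [210.2, 193.3, 274.2, 254.8] [0.7391957  0.33836497] [0.56235218 0.15096258]
garlic_pan 0.61 [175.6, 273.5, 243.4, 336.0] [0.50847469 0.41998285] [0.34179158 0.22692234]
```

View pics/crop.png

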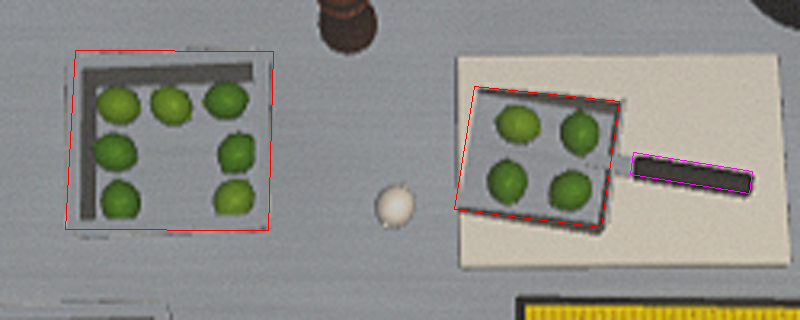

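The overlay fits: scoop yaw 81°, lime pan near (0.651, 0.241) confirmed by its seven limes, mat centre (0.424, -0.214). I'll move above the handle and turn.

```bash
python3 -m jog '[{"translation":[0.743,-0.333,0],"twist":0,"claw":100},{"translation":[0.743,-0.333,0],"twist":0,"claw":100},{"translation":[0.743,-0.333,0],"twist":0,"claw":100},{"translation":[0.743,-0.333,0],"twist":0,"claw":100},{"translation":[0.743,-0.333,0],"twist":0,"claw":100},{"translation":[0.743,-0.333,0],"twist":0,"claw":100},{"translation":[0.743,-0.333,0],"twist":0,"claw":100},{"translation":[0.743,-0.333,0],"twist":0,"claw":100},{"translation":[0.743,-0.333,0],"twist":0,"claw":100},{"translation":[0.743,-0.333,0],"twist":0,"claw":100},{"translation":[0.743,-0.333,0],"twist":0,"claw":100},{"translation":[0.743,-0.333,0],"twist":0,"claw":100},{"translation":[0.743,-0.333,0],"twist":0,"claw":100},{"translation":[0.743,-0.333,0],"twist":0,"claw":100},{"translation":[0.743,-0.333,0],"twist":0,"claw":100},{"translation":[0.743,-0.333,0],"twist":0,"claw":100},{"translation":[0.743,-0.333,0],"twist":0,"claw":100},{"translation":[0.743,-0.333,0],"twist":0,"claw":100}]' 60
python3 -m jog '[{"translation":[0,0,0],"twist":-0.97,"claw":100},{"translation":[0,0,0],"twist":-0.97,"claw":100},{"translation":[0,0,0],"twist":-0.97,"claw":100},{"translation":[0,0,0],"twist":-0.97,"claw":100},{"translation":[0,0,0],"twist":-0.97,"claw":100},{"translation":[0,0,0],"twist":-0.97,"claw":100},{"translation":[0,0,0],"twist":-0.97,"claw":100},{"translation":[0,0,0],"twist":-0.97,"claw":100},{"translation":[0,0,0],"twist":-0.97,"claw":100},{"translation":[0,0,0],"twist":-0.97,"claw":100},{"translation":[0,0,0],"twist":-0.97,"claw":100},{"translation":[0,0,0],"twist":0,"claw":100},{"translation":[0,0,0],"twist":0,"claw":100}]'
cat > st.py <<'E'
from h import *
import sys
s=r.get_state(); M=R.from_quat(s["eef_rot"]).as_matrix(); x,y=M[:2,0],M[:2,1]
print("t",round(s["clock"],2),"tcp",np.round(s["tool_pos"],4),"xang",round(np.degrees(np.arctan2(x[1],x[0])),2),"tilt",round(np.degrees(np.arccos(-M[2,2])),2),"open",round(s["opening"],3),"F",np.round(s["contact_force"],1),"M",np.round(s["moment"],2),"q",np.round(s["q"],2))
if len(sys.argv)>1:
    d=np.array(eval(sys.argv[1]))-s["tool_pos"]; print("units tool xyz",np.round(M.T@d/.04,3))
E
python3 st.py '[.6243,-.212,.04]'
```

```text
clock: 3.3
tool_pos: [0.6255, -0.2101, 0.2388]
eef_rot: [0.989, 0.148, 0.0, 0.0]
contact_force: [1.1, -0.4, -0.4]
opening: 1.0
clock: 4.38
tool_pos: [0.6244, -0.2115, 0.2386]
eef_rot: [0.761, 0.649, 0.0, -0.0]
contact_force: [0.8, 1.1, 0.0]
opening: 1.003
t 4.38 tcp [ 0.6244 -0.2115  0.2386] xang 80.91 tilt 0.01 open 1.003 F [0.8 1.1 0. ] M [-0.04 -0.12 -0.01] q [ 0.48  0.76 -0.44  1.44  0.35  1.01 -0.2 ]
units tool xyz [-0.014  0.     4.965]
```

Excellent. Descend and close firmly.

```bash
python3 -m jog '[{"translation":[0,0,0.3],"twist":0,"claw":100},{"translation":[0,0,0.6],"twist":0,"claw":100},{"translation":[0,0,0.6],"twist":0,"claw":100},{"translation":[0,0,0.6],"twist":0,"claw":100},{"translation":[0,0,0.6],"twist":0,"claw":100},{"translation":[0,0,0.6],"twist":0,"claw":100},{"translation":[0,0,0.6],"twist":0,"claw":100},{"translation":[0,0,0.5],"twist":0,"claw":100},{"translation":[0,0,0.36],"twist":0,"claw":100},{"translation":[0,0,0.2],"twist":0,"claw":100},{"translation":[0,0,0],"twist":0,"claw":70},{"translation":[0,0,0],"twist":0,"claw":50},{"translation":[0,0,0],"twist":0,"claw":35},{"translation":[0,0,0],"twist":0,"claw":30},{"translation":[0,0,0],"twist":0,"claw":27},{"translation":[0,0,0],"twist":0,"claw":24}]' 60
python3 -m jog '[{"translation":[0,0,0],"twist":0,"claw":20},{"translation":[0,0,0],"twist":0,"claw":15},{"translation":[0,0,0],"twist":0,"claw":5},{"translation":[0,0,0],"twist":0,"claw":0},{"translation":[0,0,0],"twist":0,"claw":0},{"translation":[0,0,0],"twist":0,"claw":0}]' 60
python3 st.py
```

```text
clock: 5.72
tool_pos: [0.625, -0.2115, 0.0412]
eef_rot: [0.76, 0.65, 0.0, 0.001]
contact_force: [0.5, 0.7, -0.5]
opening: 0.574
clock: 6.22
tool_pos: [0.6249, -0.2114, 0.0404]
eef_rot: [0.76, 0.65, 0.0, 0.0]
contact_force: [1.2, 0.1, -0.4]
opening: 0.219
t 6.22 tcp [ 0.6249 -0.2114  0.0404] xang 81.05 tilt 0.05 open 0.219 F [ 1.2  0.1 -0.4] M [-0.06 -0.27 -0.16] q [ 0.43  1.01 -0.34  1.57  0.48  0.65 -0.3 ]
```

```bash
python3 -m jog '[{"translation":[0,0,0],"twist":0,"claw":0},{"translation":[0,0,-0.05],"twist":0,"claw":0},{"translation":[0,0,-0.1],"twist":0,"claw":0},{"translation":[0,0,-0.15],"twist":0,"claw":0},{"translation":[0,0,-0.15],"twist":0,"claw":0},{"translation":[0,0,-0.1],"twist":0,"claw":0},{"translation":[0,0,-0.05],"twist":0,"claw":0},{"translation":[0,0,0],"twist":0,"claw":0},{"translation":[0,0,0],"twist":0,"claw":0},{"translation":[0,0,0],"twist":0,"claw":0}]' 60
python3 st.py; python3 - <<'E'
from h import *
s=snap("scene"); cv2.imwrite("pics/lift.png",cv2.resize(s["img"][200:320,180:380,::-1],None,fx=4,fy=4,interpolation=cv2.INTER_CUBIC))
E
```

```text
clock: 7.05
tool_pos: [0.6242, -0.2113, 0.0641]
eef_rot: [0.76, 0.65, -0.0, -0.0]
contact_force: [0.3, 0.3, -3.8]
opening: 0.218
t 7.05 tcp [ 0.6242 -0.2113  0.0641] xang 81.09 tilt 0.04 open 0.218 F [ 0.3  0.3 -3.8] M [-0.49 -0.03  0.03] q [ 0.44  0.97 -0.35  1.56  0.47  0.69 -0.29]
```

View pics/lift.png

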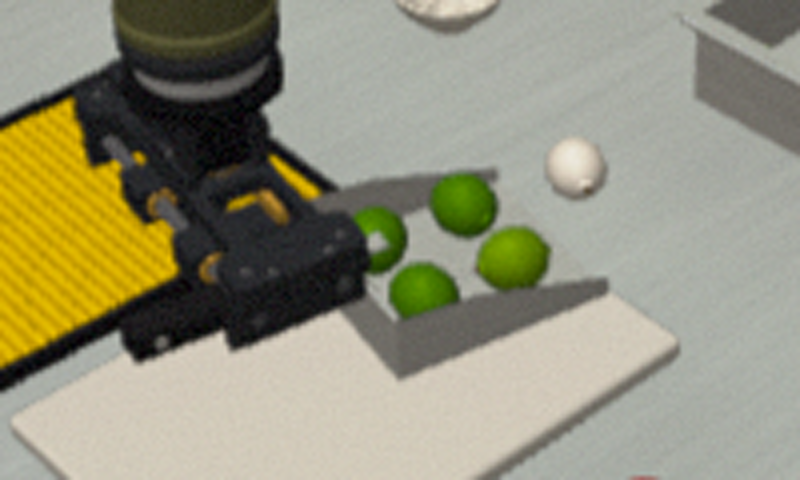

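Full load is carried (3.9 N), steady. Lift on, then check the lime positions and level before carrying.

```bash
python3 -m jog '[{"translation":[0,0,-0.05],"twist":0,"claw":0},{"translation":[0,0,-0.1],"twist":0,"claw":0},{"translation":[0,0,-0.2],"twist":0,"claw":0},{"translation":[0,0,-0.3],"twist":0,"claw":0},{"translation":[0,0,-0.4],"twist":0,"claw":0},{"translation":[0,0,-0.4],"twist":0,"claw":0},{"translation":[0,0,-0.4],"twist":0,"claw":0},{"translation":[0,0,-0.4],"twist":0,"claw":0},{"translation":[0,0,-0.35],"twist":0,"claw":0},{"translation":[0,0,-0.3],"twist":0,"claw":0},{"translation":[0,0,-0.2],"twist":0,"claw":0},{"translation":[0,0,-0.15],"twist":0,"claw":0},{"translation":[0,0,-0.1],"twist":0,"claw":0},{"translation":[0,0,-0.05],"twist":0,"claw":0},{"translation":[0,0,0],"twist":0,"claw":0},{"translation":[0,0,0],"twist":0,"claw":0},{"translation":[0,0,0],"twist":0,"claw":0}]' 60
python3 st.py '[.628,.098,.2]'; python3 - <<'E'
from h import *
s=snap("scene"); cv2.imwrite("pics/lift2.png",cv2.resize(s["img"][130:310,180:420,::-1],None,fx=3,fy=3,interpolation=cv2.INTER_CUBIC))
E
```

```text
clock: 8.52
tool_pos: [0.624, -0.2113, 0.1995]
eef_rot: [0.76, 0.65, -0.0, -0.001]
contact_force: [-1.2, -0.5, -3.9]
opening: 0.221
t 8.52 tcp [ 0.624  -0.2113  0.1995] xang 81.09 tilt 0.08 open 0.221 F [-1.2 -0.5 -3.9] M [-0.48 -0.01  0.01] q [ 0.48  0.8  -0.43  1.48  0.38  0.94 -0.22]
units tool xyz [ 7.654 -1.099 -0.01 ]
```

View pics/lift2.png

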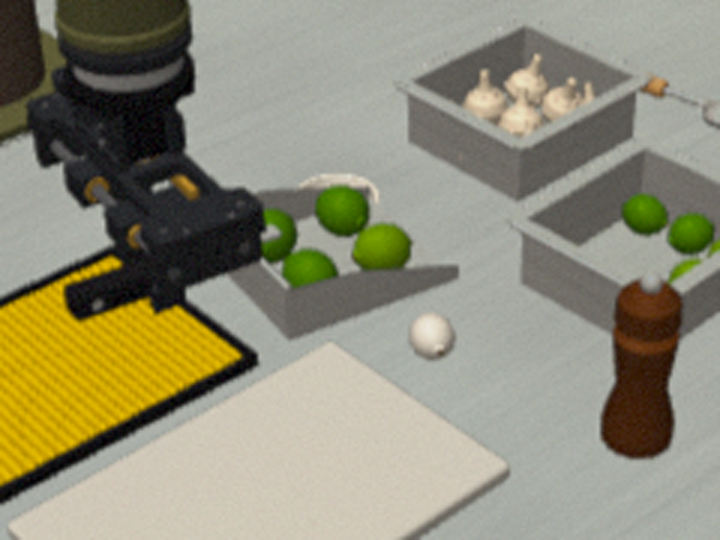

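It's lifted level with all four limes aboard. Carry to the lime pan.

```bash
python3 -m jog '[{"translation":[0.1,-0.014,0],"twist":0,"claw":0},{"translation":[0.2,-0.029,0],"twist":0,"claw":0},{"translation":[0.3,-0.043,0],"twist":0,"claw":0},{"translation":[0.4,-0.057,0],"twist":0,"claw":0},{"translation":[0.5,-0.072,0],"twist":0,"claw":0},{"translation":[0.5,-0.072,0],"twist":0,"claw":0},{"translation":[0.5,-0.072,0],"twist":0,"claw":0},{"translation":[0.5,-0.072,0],"twist":0,"claw":0},{"translation":[0.5,-0.072,0],"twist":0,"claw":0},{"translation":[0.5,-0.072,0],"twist":0,"claw":0},{"translation":[0.5,-0.072,0],"twist":0,"claw":0},{"translation":[0.5,-0.072,0],"twist":0,"claw":0},{"translation":[0.5,-0.072,0],"twist":0,"claw":0},{"translation":[0.45,-0.065,0],"twist":0,"claw":0}]' 60
python3 -m jog '[{"translation":[0.4,-0.057,0],"twist":0,"claw":0},{"translation":[0.35,-0.05,0],"twist":0,"claw":0},{"translation":[0.3,-0.043,0],"twist":0,"claw":0},{"translation":[0.25,-0.036,0],"twist":0,"claw":0},{"translation":[0.2,-0.029,0],"twist":0,"claw":0},{"translation":[0.15,-0.021,0],"twist":0,"claw":0},{"translation":[0.1,-0.014,0],"twist":0,"claw":0},{"translation":[0.05,-0.007,0],"twist":0,"claw":0},{"translation":[0,0,0],"twist":0,"claw":0},{"translation":[0,0,0],"twist":0,"claw":0}]' 60
python3 st.py '[.628,.098,.2]'; python3 - <<'E'
from h import *
s=snap("scene"); cv2.imwrite("pics/pan.png",cv2.resize(s["img"][90:300,260:500,::-1],None,fx=2.8,fy=2.8,interpolation=cv2.INTER_CUBIC))
E
```

```text
clock: 9.73
tool_pos: [0.6267, 0.0328, 0.2004]
eef_rot: [0.759, 0.651, 0.0, -0.001]
contact_force: [0.2, 0.4, -4.3]
opening: 0.219
clock: 10.57
tool_pos: [0.6286, 0.101, 0.2002]
eef_rot: [0.76, 0.65, -0.0, 0.0]
contact_force: [0.1, -0.5, -4.6]
opening: 0.216
t 10.57 tcp [0.6286 0.101  0.2002] xang 81.04 tilt 0.04 open 0.216 F [ 0.1 -0.5 -4.6] M [-0.47 -0.   -0.01] q [-0.02  0.77 -0.39  1.56  0.35  0.88 -0.69]
units tool xyz [-0.077 -0.003  0.006]
```

View pics/pan.png

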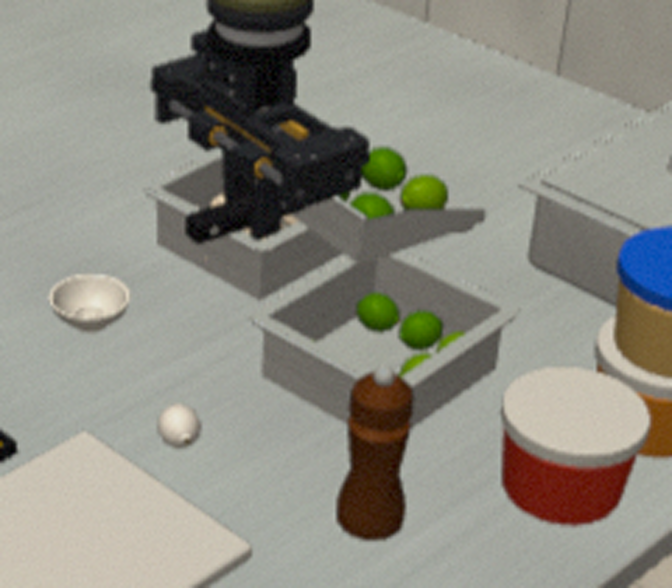

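The scoop is level over the lime pan. Tool only yaws, so I'll tip by letting the scoop pivot between the pads: lower the grip force step by step.

```bash
Z='{"translation":[0,0,0],"twist":0,"claw":0}'; for i in 1; do python3 -m jog '[{"translation":[0,0,0],"twist":0,"claw":0},{"translation":[0,0,0],"twist":0,"claw":0},{"translation":[0,0,0],"twist":0,"claw":0}]' 45 >/dev/null; python3 st.py|cut -d' ' -f1-24
python3 -m jog '[{"translation":[0,0,0],"twist":0,"claw":0},{"translation":[0,0,0],"twist":0,"claw":0},{"translation":[0,0,0],"twist":0,"claw":0}]' 35 >/dev/null; python3 st.py; 
python3 -m jog '[{"translation":[0,0,0],"twist":0,"claw":0},{"translation":[0,0,0],"twist":0,"claw":0},{"translation":[0,0,0],"twist":0,"claw":0}]' 28 >/dev/null; python3 st.py; done
python3 - <<'E'
from h import *
s=snap("scene"); cv2.imwrite("pics/pan2.png",cv2.resize(s["img"][90:300,260:500,::-1],None,fx=2.8,fy=2.8,interpolation=cv2.INTER_CUBIC))
E
```

```text
t 10.87 tcp [0.6286 0.1014 0.2003] xang 81.05 tilt 0.01 open 0.224 F [ 0.3 -0.8 -4.6] M [-0.45 -0.03  0.04] q [-0.02
t 11.12 tcp [0.6286 0.1019 0.2004] xang 81.08 tilt 0.01 open 0.221 F [-0.1  0.5 -3.9] M [-0.42 -0.05 -0.02] q [-0.02  0.77 -0.39  1.56  0.35  0.88 -0.69]
t 11.37 tcp [0.6289 0.1017 0.2005] xang 81.05 tilt 0.05 open 0.225 F [ 0.4 -0.3 -3.3] M [-0.27 -0.17 -0.08] q [-0.02  0.77 -0.39  1.56  0.35  0.88 -0.69]
```

View pics/pan2.png

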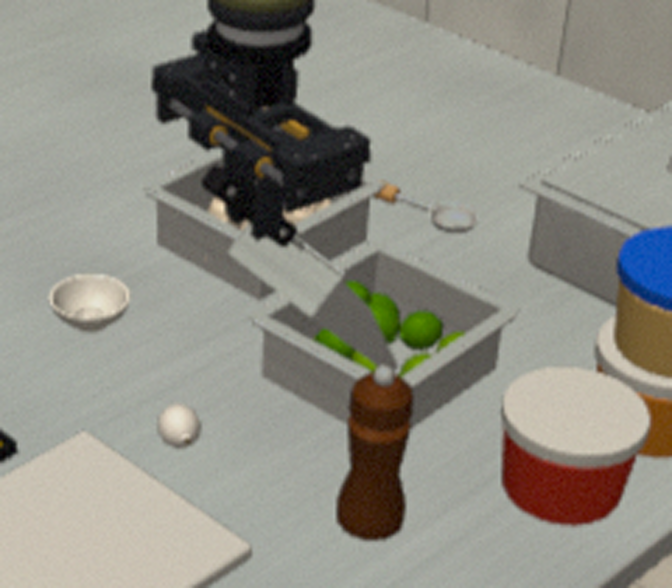

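It has tipped about 50° into the lime pan, and the limes are rolling out. Tighten and lift slowly; the measured weight will show whether it's empty.

```bash
python3 -m jog '[{"translation":[0,0,0],"twist":0,"claw":0},{"translation":[0,0,0],"twist":0,"claw":0},{"translation":[0,0,0],"twist":0,"claw":0},{"translation":[0,0,-0.05],"twist":0,"claw":0},{"translation":[0,0,-0.1],"twist":0,"claw":0},{"translation":[0,0,-0.15],"twist":0,"claw":0},{"translation":[0,0,-0.2],"twist":0,"claw":0},{"translation":[0,0,-0.2],"twist":0,"claw":0},{"translation":[0,0,-0.2],"twist":0,"claw":0},{"translation":[0,0,-0.2],"twist":0,"claw":0},{"translation":[0,0,-0.2],"twist":0,"claw":0},{"translation":[0,0,-0.2],"twist":0,"claw":0},{"translation":[0,0,-0.2],"twist":0,"claw":0},{"translation":[0,0,-0.2],"twist":0,"claw":0},{"translation":[0,0,-0.2],"twist":0,"claw":0},{"translation":[0,0,-0.1],"twist":0,"claw":0},{"translation":[0,0,0],"twist":0,"claw":0},{"translation":[0,0,0],"twist":0,"claw":0}]' 60
python3 st.py
python3 - <<'E'
from h import *
s=snap("scene"); a=cv2.resize(s["img"][90:270,270:470,::-1],(400,360),interpolation=cv2.INTER_CUBIC)
t=snap("top"); b=cv2.resize(t["img"][170:270,190:300,::-1],(396,360),interpolation=cv2.INTER_CUBIC)
cv2.imwrite("pics/up.png",np.hstack([a,b]))
for d in r.spot_point("lime1","top")[:14]: 
    p=at(t,*d["location"],.03)[:2]; print(round(d["confidence"],2),np.round(d["location"]),np.round(p-[.651,.241],3))
E
```

```text
clock: 12.92
tool_pos: [0.6285, 0.1018, 0.2884]
eef_rot: [0.76, 0.65, 0.0, 0.0]
contact_force: [0.2, -0.1, -3.0]
opening: 0.221
t 12.92 tcp [0.6285 0.1018 0.2884] xang 81.08 tilt 0.01 open 0.221 F [ 0.2 -0.1 -3. ] M [-0.13 -0.04  0.03] q [-0.01  0.68 -0.42  1.46  0.3   1.07 -0.65]
0.64 [171. 368.] [ 0.172 -0.359]
0.49 [241. 249.] [-0.044 -0.014]
0.46 [224. 253.] [ 0.006 -0.023]
0.43 [232. 238.] [-0.017  0.021]
0.43 [245. 233.] [-0.054  0.031]
```

View pics/up.png

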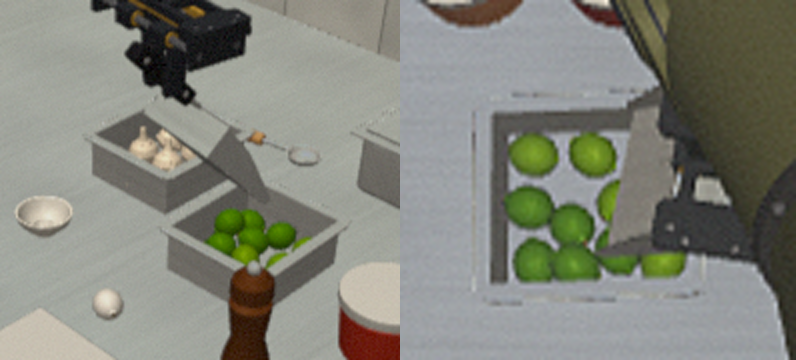

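Looks empty (~2.9 N). Back off 100 mm, still within tipping range of the pan, and count.

```bash
python3 -m jog '[{"translation":[-0.15,0,0],"twist":0,"claw":0},{"translation":[-0.3,0,0],"twist":0,"claw":0},{"translation":[-0.4,0,0],"twist":0,"claw":0},{"translation":[-0.4,0,0],"twist":0,"claw":0},{"translation":[-0.4,0,0],"twist":0,"claw":0},{"translation":[-0.4,0,0],"twist":0,"claw":0},{"translation":[-0.3,0,0],"twist":0,"claw":0},{"translation":[-0.15,0,0],"twist":0,"claw":0},{"translation":[0,0,0],"twist":0,"claw":0},{"translation":[0,0,0],"twist":0,"claw":0}]' 60
python3 st.py
python3 - <<'E'
from h import *
s=snap("scene"); a=cv2.resize(s["img"][90:270,230:430,::-1],(400,360),interpolation=cv2.INTER_CUBIC)
t=snap("top"); b=cv2.resize(t["img"][170:270,190:300,::-1],(396,360),interpolation=cv2.INTER_CUBIC)
cv2.imwrite("pics/back.png",np.hstack([a,b]))
E
```

```text
clock: 13.9
tool_pos: [0.613, 0.0033, 0.2884]
eef_rot: [0.76, 0.65, 0.0, -0.0]
contact_force: [-0.3, 0.8, -3.0]
opening: 0.221
t 13.9 tcp [0.613  0.0033 0.2884] xang 81.07 tilt 0.04 open 0.221 F [-0.3  0.8 -3. ] M [-0.08 -0.04 -0.04] q [ 0.16  0.64 -0.43  1.53  0.3   1.03 -0.51]
```

View pics/back.png

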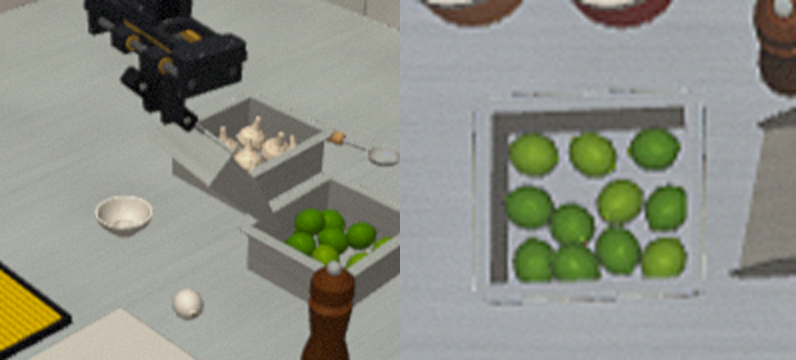

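Count is 11 limes in the pan (7 + 4) and the blade is empty. Now to the tray.

```bash
python3 -m jog '[{"translation":[-0.2,-0.142,0],"twist":0,"claw":0},{"translation":[-0.4,-0.285,0],"twist":0,"claw":0},{"translation":[-0.5,-0.356,0],"twist":0,"claw":0},{"translation":[-0.5,-0.356,0],"twist":0,"claw":0},{"translation":[-0.5,-0.356,0],"twist":0,"claw":0},{"translation":[-0.5,-0.356,0],"twist":0,"claw":0},{"translation":[-0.5,-0.356,0],"twist":0,"claw":0},{"translation":[-0.5,-0.356,0],"twist":0,"claw":0},{"translation":[-0.5,-0.356,0],"twist":0,"claw":0},{"translation":[-0.5,-0.356,0],"twist":0,"claw":0},{"translation":[-0.5,-0.356,0],"twist":0,"claw":0},{"translation":[-0.35,-0.25,0],"twist":0,"claw":0},{"translation":[-0.2,-0.142,0],"twist":0,"claw":0},{"translation":[0,0,0],"twist":0,"claw":0},{"translation":[0,0,0],"twist":0,"claw":0}]' 60
python3 st.py '[.419,-.195,.2]'
python3 - <<'E'
from h import *
for c in("scene","top"):
  s=snap(c); g=r.get_state()["tool_pos"]+[0,0,.015]
  a=np.radians(81.07); h=np.array([np.cos(a),np.sin(a),0]); n=np.array([-h[1],h[0],0])
  if c=="scene": cv2.imwrite("pics/tray.png",cv2.resize(s["img"][130:330,100:360,::-1],None,fx=3,fy=3,interpolation=cv2.INTER_CUBIC))
  for th in(40,50,60):
    t=np.radians(th); ux=h*np.cos(t)-[0,0,np.sin(t)]; uz=h*np.sin(t)+[0,0,np.cos(t)]
    print(c,th,*[np.round(px(s,g+ux*x+n*y+uz*z)) for x,y,z in((.195,-.058,-.04),(.195,.058,-.04),(.065,-.058,-.04),(.065,.058,-.04))])
E
```

```text
clock: 15.25
tool_pos: [0.4196, -0.1948, 0.2886]
eef_rot: [0.76, 0.65, 0.001, 0.0]
contact_force: [0.6, 0.3, -2.7]
opening: 0.22
t 15.25 tcp [ 0.4196 -0.1948  0.2886] xang 81.09 tilt 0.08 open 0.22 F [ 0.6  0.3 -2.7] M [-0.13 -0.05  0.02] q [ 0.66  0.43 -0.47  1.96  0.27  0.81 -0.12]
units tool xyz [-0.009 -0.017  2.215]
scene 40 [197. 247.] [174. 224.] [178. 201.] [155. 179.]
scene 50 [208. 236.] [185. 214.] [181. 195.] [158. 174.]
scene 60 [218. 224.] [194. 202.] [184. 189.] [160. 168.]
top 40 [275. 361.] [320. 354.] [277. 405.] [326. 399.]
top 50 [278. 371.] [322. 365.] [278. 410.] [327. 404.]
top 60 [280. 382.] [324. 376.] [279. 416.] [328. 410.]
```

View pics/tray.png

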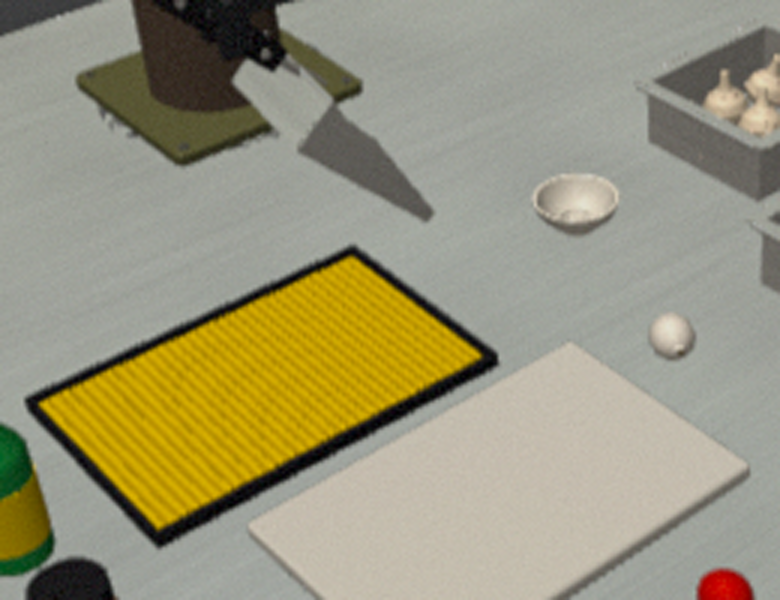

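Blade tilt is about 45° by the model comparison. Lower until the lip nearly touches the mat, then roll the scoop flat about its lip with a light grip.

```bash
python3 -m jog '[{"translation":[-0.05,0,0.15],"twist":0,"claw":0},{"translation":[-0.05,0,0.3],"twist":0,"claw":0},{"translation":[-0.05,0,0.4],"twist":0,"claw":0},{"translation":[-0.05,0,0.4],"twist":0,"claw":0},{"translation":[-0.05,0,0.4],"twist":0,"claw":0},{"translation":[-0.05,0,0.4],"twist":0,"claw":0},{"translation":[-0.05,0,0.4],"twist":0,"claw":0},{"translation":[0,0,0.3],"twist":0,"claw":0},{"translation":[0,0,0.2],"twist":0,"claw":0},{"translation":[0,0,0.15],"twist":0,"claw":0},{"translation":[0,0,0.05],"twist":0,"claw":0},{"translation":[0,0,0],"twist":0,"claw":0}]' 60
python3 st.py
python3 -m jog '[{"translation":[0,0,0.05],"twist":0,"claw":0},{"translation":[0,0,0.05],"twist":0,"claw":0},{"translation":[-0.08,0,0.1],"twist":0,"claw":0},{"translation":[-0.17,0,0.13],"twist":0,"claw":0},{"translation":[-0.17,0,0.13],"twist":0,"claw":0},{"translation":[-0.17,0,0.14],"twist":0,"claw":0}]' 20
python3 st.py
```

```text
clock: 16.35
tool_pos: [0.4171, -0.2088, 0.1621]
eef_rot: [0.76, 0.65, 0.0, -0.0]
contact_force: [1.0, 0.2, -3.2]
opening: 0.223
t 16.35 tcp [ 0.4171 -0.2088  0.1621] xang 81.13 tilt 0.01 open 0.223 F [ 1.   0.2 -3.2] M [-0.15 -0.07  0.03] q [ 0.58  0.63 -0.33  2.1   0.44  0.47 -0.25]
clock: 16.85
tool_pos: [0.414, -0.2344, 0.1393]
eef_rot: [0.76, 0.649, 0.0, 0.002]
contact_force: [-1.1, -3.2, 3.1]
opening: 0.221
t 16.85 tcp [ 0.414  -0.2344  0.1393] xang 81.0 tilt 0.23 open 0.221 F [-1.1 -3.2  3.1] M [-0.49 -0.01  0.01] q [ 0.61  0.68 -0.3   2.1   0.48  0.42 -0.23]
```

```bash
python3 -m jog '[{"translation":[-0.15,0,0.155],"twist":0,"claw":0},{"translation":[-0.15,0,0.155],"twist":0,"claw":0},{"translation":[-0.135,0,0.17],"twist":0,"claw":0},{"translation":[-0.135,0,0.17],"twist":0,"claw":0},{"translation":[-0.12,0,0.18],"twist":0,"claw":0},{"translation":[-0.12,0,0.18],"twist":0,"claw":0},{"translation":[-0.105,0,0.19],"twist":0,"claw":0},{"translation":[-0.105,0,0.19],"twist":0,"claw":0},{"translation":[-0.09,0,0.2],"twist":0,"claw":0},{"translation":[-0.09,0,0.2],"twist":0,"claw":0},{"translation":[-0.07,0,0.2],"twist":0,"claw":0},{"translation":[0,0,0],"twist":0,"claw":0}]' 12
python3 st.py; python3 - <<'E'
from h import *
s=snap("scene"); cv2.imwrite("pics/lay.png",cv2.resize(s["img"][150:330,90:330,::-1],None,fx=3,fy=3,interpolation=cv2.INTER_CUBIC))
E
```

```text
clock: 17.85
tool_pos: [0.4047, -0.2825, 0.0571]
eef_rot: [0.76, 0.65, -0.0, -0.001]
contact_force: [0.4, 0.6, -1.8]
opening: 0.225
t 17.85 tcp [ 0.4047 -0.2825  0.0571] xang 81.06 tilt 0.12 open 0.225 F [ 0.4  0.6 -1.8] M [ 0.04 -0.29 -0.17] q [ 0.63  0.85 -0.19  2.08  0.58  0.26 -0.22]
```

View pics/lay.png

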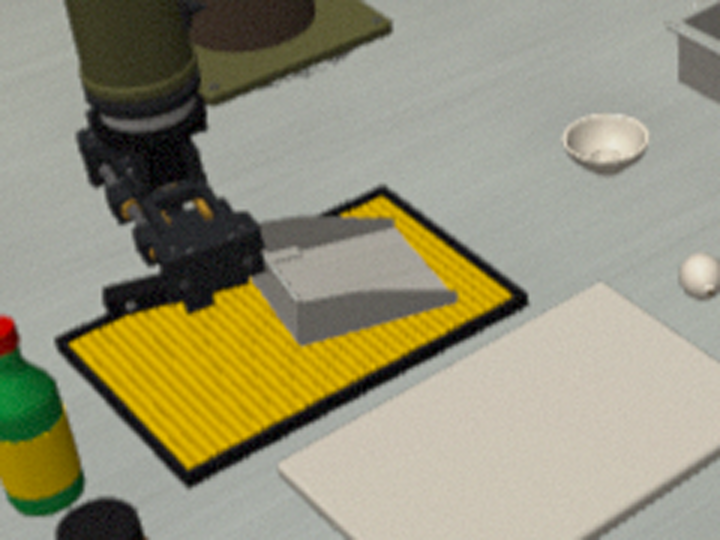

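Lip is on the mat, blade about 8° from flat. Finish lowering.

```bash
python3 -m jog '[{"translation":[-0.06,0,0.15],"twist":0,"claw":0},{"translation":[-0.06,0,0.15],"twist":0,"claw":0},{"translation":[-0.05,0,0.15],"twist":0,"claw":0},{"translation":[-0.03,0,0.13],"twist":0,"claw":0},{"translation":[0,0,0.07],"twist":0,"claw":0},{"translation":[0,0,0],"twist":0,"claw":0},{"translation":[0,0,0],"twist":0,"claw":0}]' 6
python3 st.py
python3 -m jog '[{"translation":[0,0,0],"twist":0,"claw":26},{"translation":[0,0,0],"twist":0,"claw":30},{"translation":[0,0,0],"twist":0,"claw":40},{"translation":[0,0,0],"twist":0,"claw":50},{"translation":[0,0,0],"twist":0,"claw":60},{"translation":[0,0,0],"twist":0,"claw":70},{"translation":[0,0,0],"twist":0,"claw":70},{"translation":[0,0,-0.2],"twist":0,"claw":70},{"translation":[0,0,-0.4],"twist":0,"claw":70},{"translation":[0,0,-0.6],"twist":0,"claw":70},{"translation":[0,0,-0.7],"twist":0,"claw":70},{"translation":[0,0,-0.7],"twist":0,"claw":70},{"translation":[0,0,-0.7],"twist":0,"claw":70},{"translation":[0,0,-0.7],"twist":0,"claw":70},{"translation":[0,0,-0.5],"twist":0,"claw":70},{"translation":[0,0,-0.2],"twist":0,"claw":70},{"translation":[0,0,0],"twist":0,"claw":70}]' 6
python3 st.py; python3 - <<'E'
from h import *
s=snap("scene"); a=cv2.resize(s["img"][150:330,90:330,::-1],(480,360),interpolation=cv2.INTER_CUBIC)
t=snap("top"); b=cv2.resize(t["img"][180:350,150:500,::-1],(720,350)); b=cv2.resize(t["img"][255:355,340:500,::-1],(320,200))
b=np.vstack([b,np.zeros((160,320,3),np.uint8)]); cv2.imwrite("pics/end.png",np.hstack([a,b]))
for n,z in dict(scoop=.008,scoop_lip=.008,scoop_heel=.008,scoop_grip=.048).items():
  for d in r.spot_point(n,"top")[:1]: print(n,round(d["confidence"],2),np.round(at(t,*d["location"],z)[:2]-[.4236,-.2137],3))
E
```

```text
clock: 18.48
tool_pos: [0.4038, -0.2916, 0.0328]
eef_rot: [0.76, 0.65, -0.001, 0.0]
contact_force: [-0.8, -2.2, 1.2]
opening: 0.229
t 18.48 tcp [ 0.4038 -0.2916  0.0328] xang 81.03 tilt 0.09 open 0.229 F [-0.8 -2.2  1.2] M [-0.65  0.07  0.01] q [ 0.62  0.89 -0.15  2.08  0.61  0.21 -0.22]
clock: 19.9
tool_pos: [0.4048, -0.2911, 0.2226]
eef_rot: [0.76, 0.65, 0.0, 0.002]
contact_force: [0.2, -0.3, -0.3]
opening: 0.701
t 19.9 tcp [ 0.4048 -0.2911  0.2226] xang 81.06 tilt 0.23 open 0.701 F [ 0.2 -0.3 -0.3] M [ 0.01 -0.1   0.  ] q [ 0.82  0.58 -0.46  1.95  0.39  0.69 -0.03]
scoop 0.86 [0.002 0.047]
scoop_lip 0.76 [0.014 0.105]
scoop_heel 0.8 [-0.01  -0.012]
scoop_grip 0.56 [-0.031 -0.078]
```

View pics/end.png

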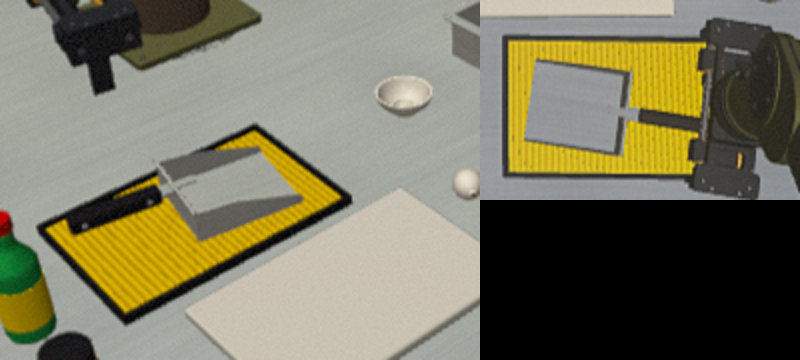

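The scoop lies flat and empty, with its blade well inside the mat and the gripper clear. Handing in.

```bash
python3 -c "
from plant import r
print(r.finish_job())"
```

```text
the job is handed in; nothing more can be done
None
```

The job is done and handed in at about 20 s of the 58 s allowed; the interface reported no verdict.

- **Carry and tip:** I pinched the handle at 60 N and carried the scoop level to the lime pan. The tool can't tilt, so I tipped the limes by lowering the grip to 28 N, which let the scoop pivot about 45° between the fingers. It went at that last step, faster than the gradual tip I intended.
- **Laying down:** With the lip resting on the mat, I rolled the scoop flat at low grip, opened the fingers and rose clear.

**Last checks**
- **Limes:** The top view showed 11 limes in the pan (7 fixed and 4 added) and an empty blade. The measured weight of 2.7–3.2 N, against 2.75 N for the empty scoop, was too noisy to settle it alone.
- **Scoop:** It lies flat and right way up, with its middle about (+2, +47) mm from the tray's centre. The lip is at y +105 mm and the heel at y -12 mm, against a limit of ±144 mm. I judged flatness from the pictures and did not measure it.
- **Arm:** The TCP is at z = 0.22 m and reads about zero contact force.
- **Bystanders:** The path stayed clear of them and none looked moved in the pictures, but I did not measure their final positions.

No check failed. The only disagreement was the network missing several limes in the pan while the arm partly hid it; I went by the clear picture instead.

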